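# Refit the speed knob of a tube mixer and keep it pressed

## Robot

A 6-joint arm with a two-finger parallel gripper is mounted at the origin on the work surface. World frame = base frame: x ahead of the robot, y to its left, z up, the work surface at z = 0. Lengths are in m, angles in degrees, forces in N, time in s.
With the tool pointing down it reaches from about 0.375 to 0.975 m from the base axis. Payload 3.8 kg.
Tool frame: the origin (TCP) lies on the centre line of the jaws, within the pads' length; the fingertips stand 22 mm ahead of it and the grasp point (between the pads) lies 3 mm ahead of it (manip.tips_ahead is the distance from the TCP to the fingertips, in m); x points along the fingers, z is the direction in which the jaws open and shut, and the axes are right-handed (so a half turn about x gives the same grasp; the last joint's range is limited). The gripper opens to 88 mm and grips with 3 to 60 N. Pads are 18 mm wide; open, the fingers measure 123 mm over their backs; the gripper's body (75 mm by 187 mm) begins 45 mm behind the grasp point.
Start: joints at [-77.859, 15.12, 91.902, -0, 72.978, -2.114], TCP at [0.166, -0.654, 0.261] pointing down, gripper open.
Joint ranges: [-150.88, 150.88], [-54.13, 125.18], [17.81, 147.31], [-75.09, 255.09], [0, 152.58], [-146.25, 146.25]. Speed limits (degrees/s): [147.25, 147.25, 180, 180, 180, 180].

## Interface

Orientations are given as a 3x3 rotation matrix whose columns are the frame's x, y, z axes.
In Python, from workcell import manip, capture gives the robot as it stands.
- The arm moves only by the tool drive_tool, never from a script. Its argument "steps" is a list that holds one entry, the list of rows, each a list of 6 numbers: the shift along the world's x, y, z in mm, then the turn, a rotation vector about the world's x, y, z in rad. A call has 1 to 20 rows; each row is the pose to reach, as a shift and turn from the pose measured when the call began; what a row does not reach only later rows make up. A row lasts 1/10 s, in which the tool goes at most 50 mm and 8.59 degrees, less where a joint would pass 70% of its speed; a pose out of reach is approached as far as the arm can. A call with a gripper value outside its range is refused whole. "hand" is the opening, from 0 (shut) to 1 (fully open), set as the call begins (left out, the last holds). The fingers move at their own pace and stop on an object; "squeeze" is the grip in N (left out, the last holds). Time passes only in rows, so rows that repeat a pose let the fingers close. It gives the time, the measured TCP pose, the force and the opening at its end, in the units of the state.
- manip.get_obs(): the state, without advancing time (a new reading comes with each control period).
- capture(name): name is "side" or "top" or "wrist"; returns a dict with "image" (384x512x3 uint8, red, green, blue), "fx", "fy", "cx", "cy" (pixels), "world_to_cam" (4x4, takes a point from world to camera coordinates). Camera axes: x right, y up, looking along -z (the intrinsics and any distortion apply to the point x, -y, -z); pixel columns grow to the right and rows downward; lengths in m; the calibration is good to about 2 mm. A picture is of the moment at which its call begins. There is no depth.
- manip.job_done(): hands the job in, once; it reports no verdict.
The state is a dict: "clock": time; "q": joint angles; "qd": joint speeds; "joint_torque": joint torques, N m; "eef_pos": TCP position; "orientation": TCP orientation; "wrist_force": force on the tool from outside, world axes, zero at the start; "ft_torque": the same for the moment, N m; "grip_width": finger opening in m.
Only numpy, scipy, OpenCV 4.12 (cv2) and the standard library are available. Lean on these libraries where they do the work, as an engineer would, in place of code of your own. Each camera call takes 0.05 s, during which the arm holds its last target.

## Task

The control knob has come off the tube roller mixer. Pick up the loose black knob, turn it so that the flat in its hole matches the flat of the D-shaped spindle on the mixer's control panel, push it fully home onto the spindle, then press knob and spindle right down against the spindle's spring. Do not let go: finish while the gripper is still holding the knob and keeping it pressed down. Leave the tube rack, yellow bucket and bottle alone.

Things in the scene. Friction and masses are not known exactly. Their poses are not given: they have to be found in the camera images.
- knob: Loose solid black knob, 90 to 150 g, standing hole-down on the table at the start. Round base 40 mm wide, 22 mm high, with a grip bar on top. Origin: centre of the underside, z up. In the underside a blind D-shaped hole, 18 mm deep: round, 19.8 mm wide, flat 3.7 mm from the axis on the +x side. It goes on only with its x axis pointing as the spindle's does, within about 12 degrees.
- knob_grip (a point): Middle of the knob's upright grip bar, 31 mm above the knob's underside, axes as the knob's. The bar is 36 mm long (along x), 12 mm thick (along y), 18 mm high (22 to 40 mm above the underside): pinch its two broad sides from above. A white line on its top runs from the middle towards +x, the side of the hole's flat. Fingertips may rest on the round base below.
- spindle_seat (a point): Centre of the seat: top face of the black 32 mm collar round the foot of the spindle, on the mixer's grey control panel. 85 mm above the table, less when pressed. z up along the spindle, x from the axis towards the spindle's flat; a white line on the collar lies on that side too. The knob is home when its underside lies on the seat: its origin then meets this point, x axes parallel.
- spindle_tip (a point): Centre of the top of the steel D-shaped spindle, 16 mm above the seat, axes as the seat's. The spindle is 18 mm wide, flat 3 mm from the axis on the +x side; its top 4 mm taper to 14 mm and guide the hole from up to 2.5 mm off; below that the play is 0.9 mm. It is stiff to turn (0.2 N m), with stops; its start angle varies.
- spindle_press (a joint): How far the sprung spindle, with its collar, is pressed down into the mixer, in m: 0 up, 0.006 fully down on its stop. It starts to move at about 4 N and takes about 11 N at the stop; it springs back when let go.
- mixer: White tube roller mixer, 200 x 340 mm (x, y), panel 75 mm high, fixed to the table, place and yaw vary. Origin under its centre. The spindle axis stands 115 mm from it towards the mixer's -y. Black rollers with tubes lie on its +y part, up to 113 mm above the table, their end bracket 55 mm from the spindle axis.
- tube_rack: Bystander: white tube rack full of capped tubes, 90 x 170 mm, 98 mm high; origin under its centre.
- bucket: Bystander: yellow lidded bucket, 208 mm in diameter at the lid, 205 mm high; origin under its centre.
- bottle: Bystander: clear bottle, 60 mm in diameter, 150 mm high; origin under its centre.
Things that resemble listed ones, but are neither listed nor needed, are in the scene too. Of the things like the knob, leave any that is blue; of the rest the smaller one is meant.

How it is judged (in metres and radians):
On the way:
1. the knob is picked up off the table (height (world z) of knob above 0.04 m), for 0.1 s.
At the end, for the whole second after the job is handed in: Knob home on the D-spindle (underside within 3 mm of the seat, axis within 3 mm, flats matched within 0.3 rad, upright within 0.1 rad), spindle pressed down more than 4 of its 6 mm, fingers still on the knob with more than 3 N, all through the last second (value of joint spindle_press above 0.004 m and z of knob in the frame of spindle_seat between -0.003 and 0.003 m and horizontal distance between knob and spindle_seat below 0.003 m and angle between the x axis of knob and the x axis of spindle_seat, either way round below 0.3 rad and angle between knob's own z axis and vertical below 0.1 rad and contact force between the fingers and knob above 3 N); the arm keeps its last pose, push and grip.
It fails at once if the tube rack is moved or tipped (distance of tube_rack from where it was at the start of the episode above 0.03 m or angle between tube_rack's own z axis and vertical above 0.35 rad).
It fails at once if the bucket is moved or tipped (distance of bucket from where it was at the start of the episode above 0.03 m or angle between bucket's own z axis and vertical above 0.35 rad).
It fails at once if the bottle is moved or tipped (distance of bottle from where it was at the start of the episode above 0.03 m or angle between bottle's own z axis and vertical above 0.35 rad).
It also fails if it takes over 51 s, if anything falls off the work surface, if the arm or the gripper's body presses on something with over 40 N, if the wrist force passes 120 N, or if a joint passes its speed limit or range.

## Working session

There is one attempt and no reset: what is moved stays moved. The work goes in short steps, Python scripts to look and compute and a tool call to move; the robot and the scene stay as the last step left them, time stands still between calls to the robot, and variables do not carry over. Pictures are saved under pics/ and viewed, and the job is handed in when it is done.

Besides the shell and the picture viewer there is one more tool, called after ">>>" as name(argument=value, ...) on one line, values as JSON. drive_tool: Moves the arm, as the interface text tells. Its arguments: {"type":"object","properties":{"steps":{"type":"array","items":{"type":"array","items":{"type":"array","items":{"type":"number"}}}},"hand":{"type":"number"},"squeeze":{"type":"number"}},"required":["steps"]}

```bash
mkdir -p pics; python3 - <<'E'
from workcell import manip, capture
import cv2,numpy as np,pickle
for n in ["side","top","wrist"]:
    c=capture(n); pickle.dump(c,open(f"pics/{n}0.pkl","wb"))
    cv2.imwrite(f"pics/{n}0.png",cv2.resize(c["image"][:,:,::-1],(800,600),interpolation=cv2.INTER_CUBIC))
    print(n,{k:(v if k!='image' else 0) for k,v in c.items()})
o=manip.get_obs();print(o)
E
```

```text
side {'image': 0, 'fx': 416.01902189317593, 'fy': 416.01902189317593, 'cx': 252.5788339227502, 'cy': 192.8653933392699, 'world_to_cam': array([[ 0.9972234 , -0.0741869 ,  0.00646423, -0.64297551],
       [ 0.04103563,  0.61988285,  0.78362066, -0.03493439],
       [-0.06214145, -0.7811796 ,  0.62120599, -1.18928867],
       [ 0.        ,  0.        ,  0.        ,  1.        ]])}
top {'image': 0, 'fx': 386.59514367964596, 'fy': 386.59514367964596, 'cx': 257.0375610523314, 'cy': 192.1236685723744, 'world_to_cam': array([[-0.01679254, -0.99985684, -0.00207471, -0.10210402],
       [ 0.97460331, -0.01683177,  0.22330491, -0.63084946],
       [-0.22330786,  0.00172784,  0.97474644, -1.21758472],
       [ 0.        ,  0.        ,  0.        ,  1.        ]])}
wrist {'image': 0, 'fx': 304.1764444290074, 'fy': 304.1764444290074, 'cx': 261.4207953195811, 'cy': 193.68008202763613, 'world_to_cam': array([[ 0.24618943, -0.96921862, -0.00245568, -0.67511471],
       [ 0.92495238,  0.23570092, -0.29817472,  0.04016804],
       [ 0.2895753 ,  0.07113608,  0.95450815, -0.39004595],
       [ 0.        ,  0.        ,  0.        ,  1.        ]])}
{'clock': 0.15, 'q': array([-7.78593099e+01,  1.51590546e+01,  9.19635528e+01, -4.58870519e-04,
        7.29779227e+01, -2.11393630e+00]), 'qd': array([-0.09509417, -0.08374096, -0.20196108, -0.02858012, -0.22030915,
       -0.0490296 ]), 'joint_torque': array([ 1.05399355e-03, -5.02847493e+01, -3.57468259e+01,  7.30612571e-02,
        2.49726581e-02, -9.04776584e-05]), 'eef_pos': array([ 0.16609611, -0.65371003,  0.25967364]), 'orientation': array([[-3.76497480e-04,  9.69210462e-01,  2.46233503e-01],
       [ 1.71372662e-03,  2.46233784e-01, -9.69208949e-01],
       [-9.99998461e-01,  5.70721833e-05, -1.75366817e-03]]), 'wrist_force': array([-0.24092101,  0.83983431, -0.42814769]), 'ft_torque': array([-0.02134987, -0.00525608, -0.01622202]), 'grip_width': 0.08821243589518062}
```

View pics/side0.png

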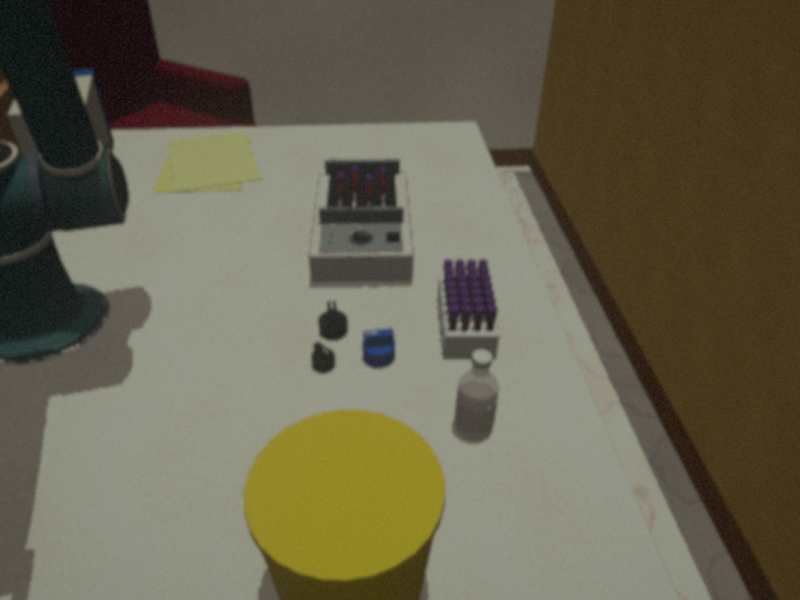

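View pics/top0.png

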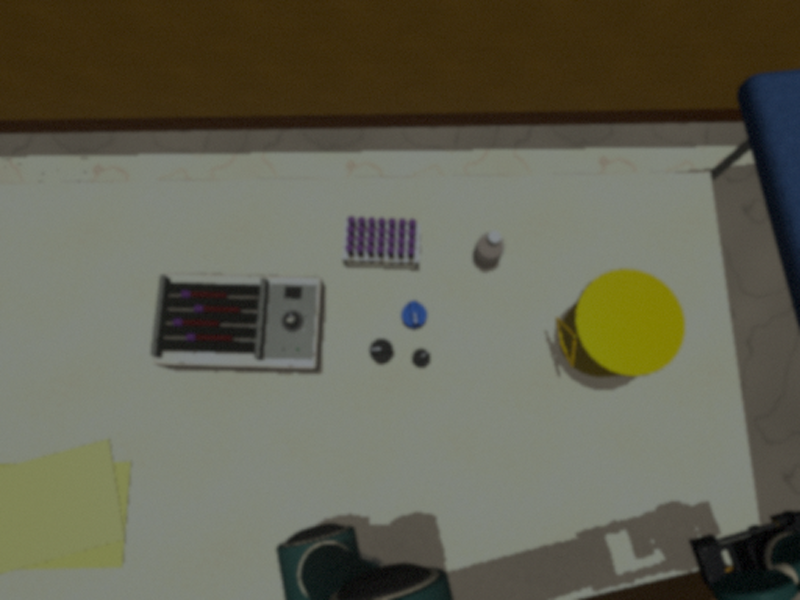

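View pics/wrist0.png

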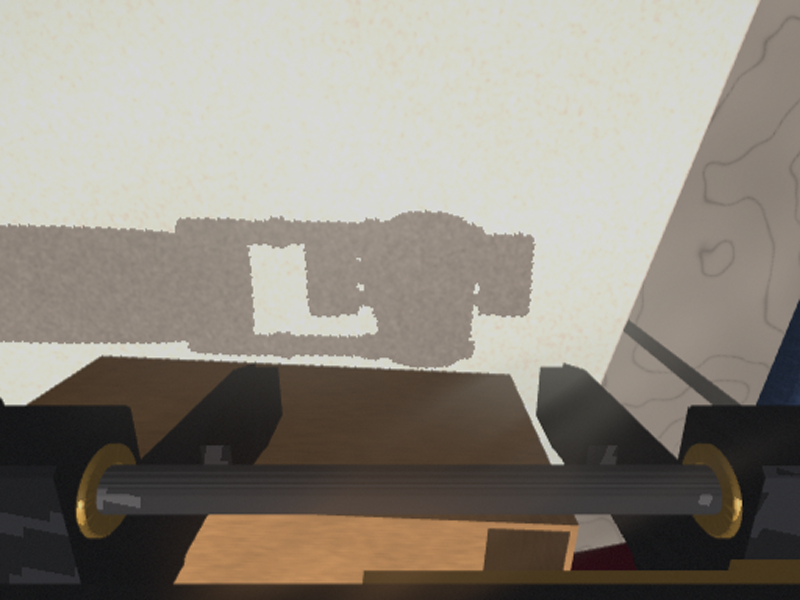

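The top view shows the mixer on the left with its spindle at about (291,320). The blue knob is at (414,315), the larger black knob at (381,351) and the smaller black one, our target, at (421,357). The bucket is on the right, with the arm between it and the bottom right corner. I'll enlarge.

```bash
cat > h.py <<'E'
import numpy as np,cv2,pickle
def ray(c,u,v):
    M=c["world_to_cam"];R=M[:3,:3];t=M[:3,3]
    d=np.array([(u-c["cx"])/c["fx"],-(v-c["cy"])/c["fy"],-1.])
    return -R.T@t, R.T@d
def atz(c,u,v,z):
    o,d=ray(c,u,v);return o+d*(z-o[2])/d[2]
def proj(c,p):
    q=c["world_to_cam"]@np.r_[p,1.];return np.array([c["cx"]+c["fx"]*q[0]/-q[2],c["cy"]-c["fy"]*q[1]/-q[2]])
def crop(c,name,u0,v0,w,h,s):
    im=c["image"][v0:v0+h,u0:u0+w,::-1]
    cv2.imwrite(name,cv2.resize(im,None,fx=s,fy=s,interpolation=cv2.INTER_CUBIC))
E
python3 - <<'E'
from h import *
t=pickle.load(open("pics/top0.pkl","rb"));s=pickle.load(open("pics/side0.pkl","rb"))
crop(t,"pics/t1.png",160,170,130,80,6);crop(s,"pics/s1.png",180,120,100,130,4.5)
k=1.5625
for n,u,v,z in [("knob",421,357,.022),("big",381,351,.03),("blue",414,315,.03),("spindle",291,320,.1),("rack",382,240,.098),("bottle",488,255,.05),("bucket",630,322,.205)]:
    print(n,atz(t,u/k,v/k,z).round(4))
print(atz(s,322/k,362/k,.01),atz(s,361/k,235/k,.1))
E
```

```text
knob [ 0.5131 -0.1528  0.022 ]
big [ 0.5266 -0.0664  0.03  ]
blue [ 0.6047 -0.1395  0.03  ]
spindle [0.5843 0.1169 0.1   ]
rack [ 0.7556 -0.0731  0.098 ]
bottle [ 0.7329 -0.3052  0.05  ]
bucket [ 0.5487 -0.5433  0.205 ]
[ 0.51057977 -0.1547348   0.01      ] [0.58691542 0.09491389 0.1       ]
```

View pics/t1.png

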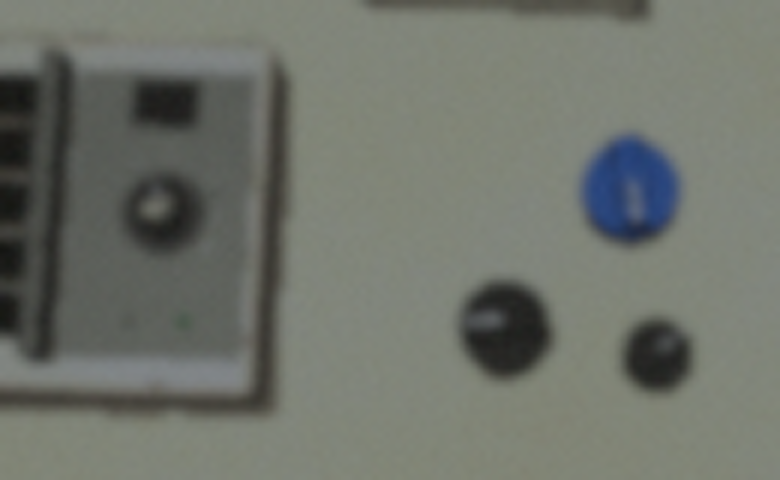

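View pics/s1.png

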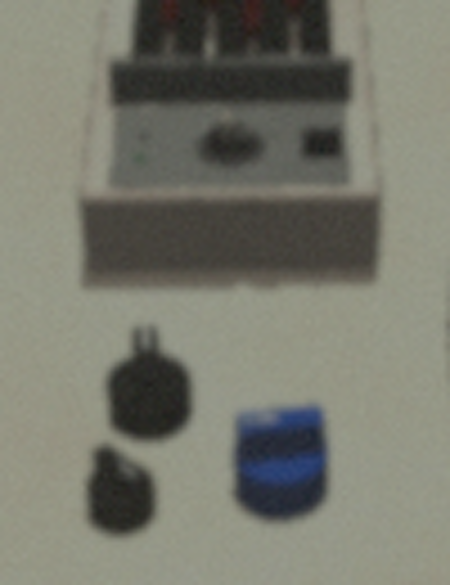

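```bash
python3 - <<'E'
from h import *
from workcell import manip
w=pickle.load(open("pics/wrist0.pkl","rb"))
o=manip.get_obs();R=o["orientation"];M=w["world_to_cam"]
C=-M[:3,:3].T@M[:3,3]
print("cam in tcp",R.T@(C-o["eef_pos"]),"look",R.T@(-M[2,:3]), "up",R.T@M[1,:3])
# desired orientation: tool yaw
E
```

```text
cam in tcp [-0.12294575  0.07792137  0.00136318] look [ 9.54493796e-01 -2.98229989e-01 -6.83528131e-04] up [ 2.98229946e-01  9.54494040e-01 -1.66276274e-04]
```

>>> drive_tool(steps=[[[28,41,0,0,0,0.1],[56,82,0,0,0,0.25],[84,123,0,0,0,0.4],[112,164,0,0,0,0.55],[140,205,0,0,0,0.7],[168,246,0,0,0,0.85],[196,287,0,0,0,1.0],[224,328,0,0,0,1.15],[252,369,-10,0,0,1.3],[280,410,-20,0,0,1.45],[308,450,-30,0,0,1.6],[330,480,-40,0,0,1.75],[345,500,-50,0,0,1.86],[345,500,-60,0,0,1.86],[345,500,-60,0,0,1.86],[345,500,-60,0,0,1.86]]])

```text
clock: 1.75
eef_pos: [0.5103, -0.1544, 0.1993]
orientation: [[-0.003, -0.511, 0.86], [-0.001, 0.86, 0.511], [-1.0, 0.001, -0.003]]
wrist_force: [-0.0, -0.3, 0.8]
grip_width: 0.0877
```

```bash
cat > look.py <<'E'
import sys
from h import *
from workcell import manip,capture
n,name=sys.argv[1:3]
c=capture(n);pickle.dump(c,open(f"pics/{name}.pkl","wb"))
cv2.imwrite(f"pics/{name}.png",cv2.resize(c["image"][:,:,::-1],(800,600),interpolation=cv2.INTER_CUBIC))
o=manip.get_obs();print(o["clock"],o["eef_pos"].round(4),o["q"].round(1),o["grip_width"],o["wrist_force"].round(2),"yaw",np.degrees(np.arctan2(o["orientation"][1,2],o["orientation"][0,2])).round(2))
print(o["orientation"].round(4))
E
python3 look.py wrist w1
```

```text
1.8 [ 0.5106 -0.1547  0.1999] [-1.950e+01  2.600e+00  1.129e+02 -1.000e-01  6.460e+01 -5.010e+01] 0.08772710105585238 [0.22 0.71 0.53] yaw 30.69
[[-1.700e-03 -5.105e-01  8.599e-01]
 [-1.200e-03  8.599e-01  5.105e-01]
 [-1.000e+00 -1.000e-04 -2.000e-03]]
```

View pics/w1.png

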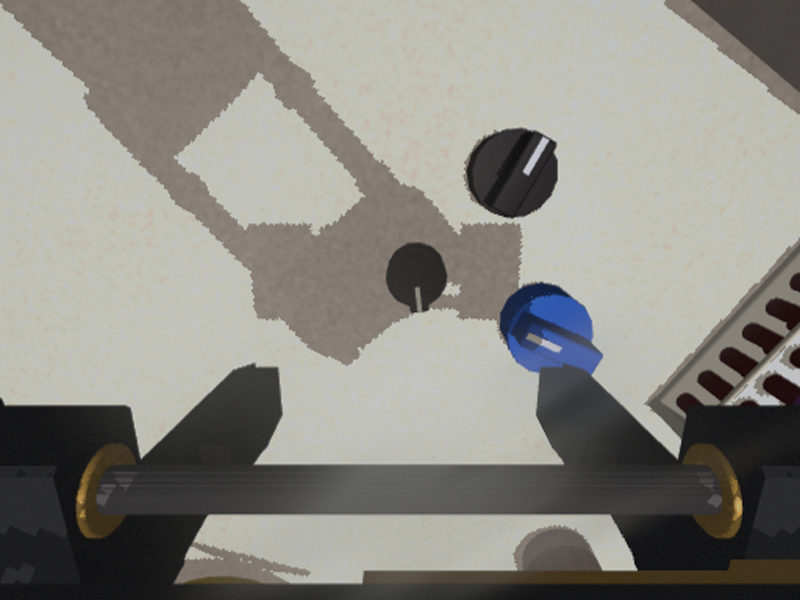

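```bash
python3 - <<'E'
from h import *
w=pickle.load(open("pics/w1.pkl","rb"))
crop(w,"pics/w1c.png",235,145,60,60,10)
E
```

```text
(no output)
```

View pics/w1c.png

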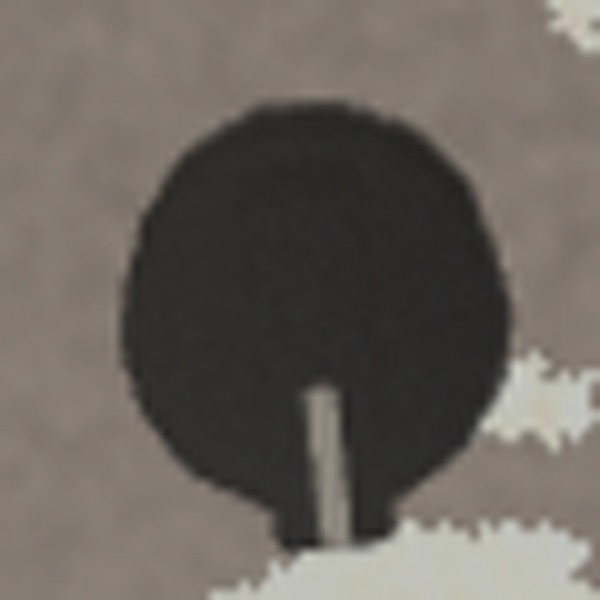

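>>> drive_tool(steps=[[[0,0,20,0,0,0],[10,40,40,0,0,0],[20,80,40,0,0,0],[33,120,40,0,0,0],[45,165,40,0,0,0],[58,210,40,0,0,0],[70,245,40,0,0,0],[75,265,40,0,0,0],[75,265,40,0,0,0],[75,265,40,0,0,0]]])

```text
clock: 2.8
eef_pos: [0.5857, 0.1093, 0.2403]
orientation: [[-0.001, -0.51, 0.86], [-0.002, 0.86, 0.51], [-1.0, -0.001, -0.002]]
wrist_force: [-0.4, -0.1, -0.2]
grip_width: 0.0884
```

```bash
python3 look.py wrist w2
```

```text
2.85 [0.5856 0.1088 0.2402] [ 8.200e+00  7.400e+00  1.032e+02 -1.000e-01  6.940e+01 -2.240e+01] 0.08812807704875943 [-0.17 -0.81  0.18] yaw 30.61
[[-1.400e-03 -5.092e-01  8.606e-01]
 [-1.800e-03  8.606e-01  5.092e-01]
 [-1.000e+00 -8.000e-04 -2.100e-03]]
```

View pics/w2.png

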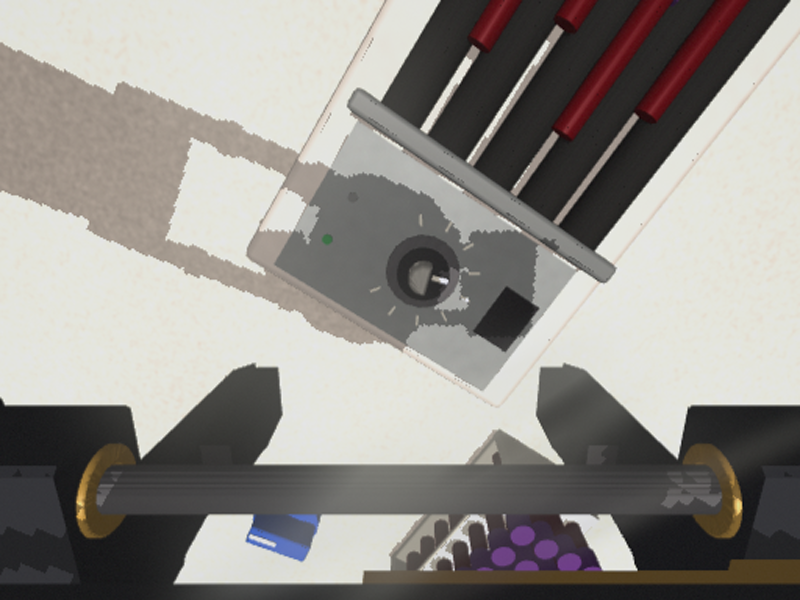

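```bash
python3 - <<'E'
from h import *
w=pickle.load(open("pics/w2.pkl","rb"))
crop(w,"pics/w2c.png",240,142,64,60,10)
E
```

```text
(no output)
```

View pics/w2c.png

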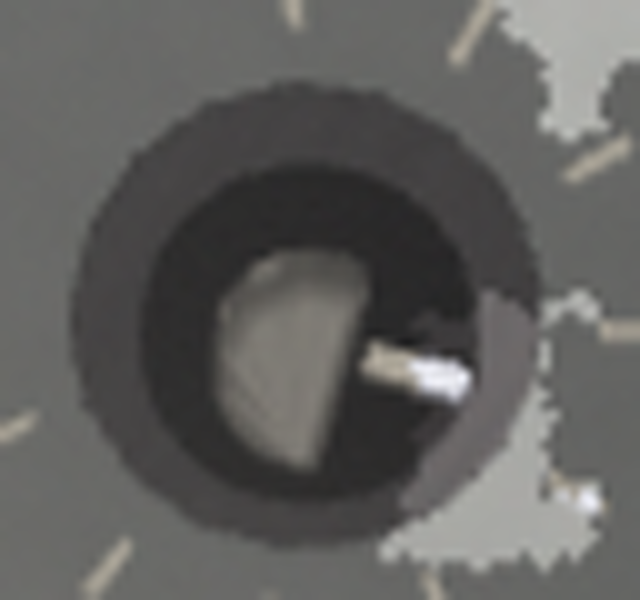

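```bash
python3 - <<'E'
from h import *
w1=pickle.load(open("pics/w1.pkl","rb"));w2=pickle.load(open("pics/w2.pkl","rb"))
P=lambda c,u,v,u0,v0,z:atz(c,u0+u/10-.5+.0,v0+v/10-.5,z)
sp=lambda u,v,z:P(w2,u,v,240,142,z)
c=sp(308,333,.085);a=sp(368,358,.085);b=sp(468,380,.085)
print("collar c",c.round(4),"width",np.linalg.norm(sp(142,333,.085)-sp(475,333,.085)),np.linalg.norm(sp(308,165,.085)-sp(308,500,.085)))
g=lambda d:np.degrees(np.arctan2(d[1],d[0]))
print("line ang",g(b-a),"from centre",g(b-c),g(a-c), "r",np.linalg.norm(a-c),np.linalg.norm(b-c))
# flat edge of top at z=.101
e1=sp(368,270,.101);e2=sp(315,468,.101);print("flat edge normal",g(e2-e1)+90,(e1+e2)/2,np.linalg.norm(e2-e1))
kn=lambda u,v,z:P(w1,u,v,235,145,z)
a=kn(321,385,.04);b=kn(337,545,.04)
print("knob line",g(b-a),a,b,np.linalg.norm(b-a))
# base top circle z=.022: left125 right510, bottom ~?
l=kn(123,325,.022);r=kn(510,325,.022);print("base",(l+r)/2,np.linalg.norm(l-r))
t=kn(315,100,.022);print("top edge",t)
# origin from line end b: bar end is 18mm along
d=(b-a)/np.linalg.norm(b-a);print("centre est from bar end",b-d*.018, "from a",a)
E
```

```text
collar c [0.5891 0.1198 0.085 ] width 0.03132002890019881 0.032394557020626796
line ang 17.942753497955906 from centre 13.914392956608257 7.564456624038533 r 0.006172756346583171 0.015829138530875076
flat edge normal 16.753139809386568 [0.59103793 0.12156675 0.101     ] 0.018725729304612602
knob line -53.48477895612835 [ 0.51519663 -0.15320793  0.04      ] [ 0.5248894  -0.16629968  0.04      ] 0.016289375585227455
base [ 0.51428428 -0.15211385  0.022     ] 0.03935980491606677
top edge [ 0.50229807 -0.13243187  0.022     ]
centre est from bar end [ 0.51417874 -0.1518331   0.04      ] from a [ 0.51519663 -0.15320793  0.04      ]
```

>>> drive_tool(steps=[[[-10,-35,0,0,0,0.02],[-22,-75,0,0,0,0.04],[-33,-120,0,0,0,0.06],[-45,-165,-20,0,0,0.08],[-57,-210,-40,0,0,0.1],[-68,-245,-60,0,0,0.103],[-71,-261,-90,0,0,0.103],[-71,-261,-120,0,0,0.103],[-71,-261,-150,0,0,0.103],[-71,-261,-175,0,0,0.103],[-71,-261,-185,0,0,0.103],[-71,-261,-185,0,0,0.103],[-71,-261,-185,0,0,0.103]]])

```text
clock: 4.15
eef_pos: [0.515, -0.153, 0.0563]
orientation: [[0.0, -0.594, 0.804], [-0.002, 0.804, 0.594], [-1.0, -0.002, -0.001]]
wrist_force: [0.8, 0.4, 1.1]
grip_width: 0.0882
```

```bash
python3 look.py wrist w3
```

```text
4.2 [ 0.5156 -0.153   0.0568] [-19.1  12.8 118.7  -0.2  48.4 -55.5] 0.08804451716634958 [0.75 0.01 0.72] yaw 36.47
[[ 1.300e-03 -5.944e-01  8.041e-01]
 [-2.800e-03  8.041e-01  5.944e-01]
 [-1.000e+00 -3.100e-03 -6.000e-04]]
```

View pics/w3.png

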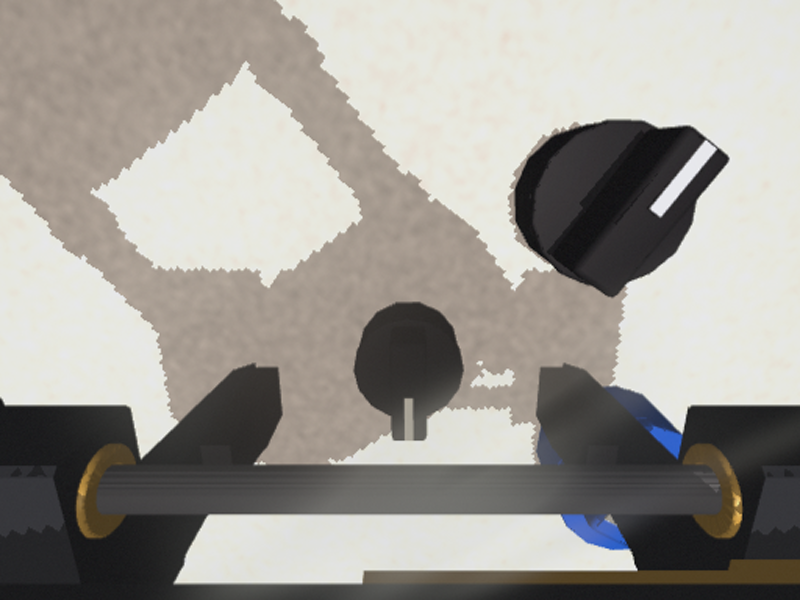

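The knob sits between the fingers. Its white line at column 409, rows 398–440, matches the jaw midline. Next I'll check the offset along the bar.

```bash
python3 - <<'E'
from h import *
from workcell import manip
w=pickle.load(open("pics/w3.pkl","rb"));o=manip.get_obs();k=.64
R=o["orientation"];p=o["eef_pos"]
for n,u,v,z in [("line start",409,398,.04),("line end",409,440,.04),("base L",355,365,.022),("base R",463,365,.022),("base far",408,302,.022)]:
    q=atz(w,u*k-.18,v*k-.18,z);print(n,q.round(4),"tool yz mm",(R.T@(q-p)*1000).round(1)[1:])
E
```

```text
line start [ 0.5154 -0.1533  0.04  ] tool yz mm [-0.1 -0.3]
line end [ 0.5248 -0.1661  0.04  ] tool yz mm [-15.9  -0.3]
base L [ 0.4976 -0.1621  0.022 ] tool yz mm [  3.5 -19.9]
base R [ 0.529  -0.1389  0.022 ] tool yz mm [ 3.5 19.2]
base far [ 0.4989 -0.1315  0.022 ] tool yz mm [27.3 -0.7]
```

```bash
python3 - <<'E'
from h import *
w=pickle.load(open("pics/w3.pkl","rb"))
im=np.clip(w["image"].astype(float)*2,0,255).astype(np.uint8);w["image"]=im
crop(w,"pics/w3c.png",220,185,80,110,7)
E
```

```text
(no output)
```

View pics/w3c.png

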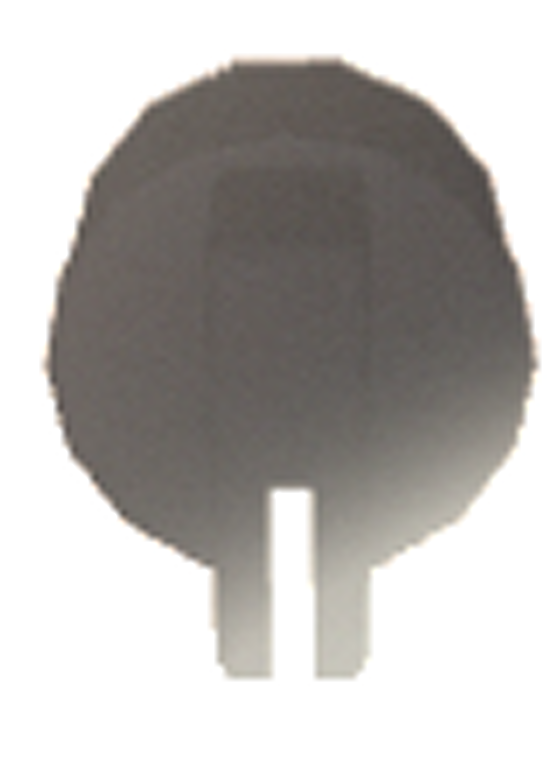

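```bash
python3 - <<'E'
from h import *
from workcell import manip
w=pickle.load(open("pics/w3.pkl","rb"));o=manip.get_obs()
R=o["orientation"];p=o["eef_pos"]
for n,u,v,z in [("bar near",290,678,.04),("bar far",290,243,.04),("bar foot far",290,165,.022),("base far top",290,135,.022),("far bottom",290,58,0),("line start",292,488,.04)]:
    q=atz(w,220+u/7-.43,185+v/7-.43,z);print(n,q.round(4),(R.T@(q-p)*1000).round(1)[1:])
E
```

```text
bar near [ 0.5246 -0.1663  0.04  ] [-15.9  -0.6]
bar far [ 0.5036 -0.1379  0.04  ] [19.4 -0.6]
bar foot far [ 0.5041 -0.1385  0.022 ] [18.7 -0.6]
base far top [ 0.5026 -0.1365  0.022 ] [21.2 -0.6]
far bottom [ 0.5029 -0.137   0.    ] [20.7 -0.7]
line start [ 0.5152 -0.1533  0.04  ] [ 0.1 -0.5]
```

>>> drive_tool(steps=[[[-1,0.7,-4,0,0,0],[-1,0.7,-8,0,0,0],[-1,0.7,-11,0,0,0],[-1,0.7,-11,0,0,0],[-1,0.7,-11,0,0,0]]])

```text
clock: 4.7
eef_pos: [0.5145, -0.1522, 0.0457]
orientation: [[0.001, -0.595, 0.804], [-0.003, 0.804, 0.595], [-1.0, -0.003, -0.001]]
wrist_force: [0.2, -0.6, 0.8]
grip_width: 0.088
```

>>> drive_tool(steps=[[[0,0,0,0,0,0],[0,0,0,0,0,0],[0,0,0,0,0,0],[0,0,0,0,0,0],[0,0,0,0,0,0],[0,0,0,0,0,0],[0,0,0,0,0,0],[0,0,0,0,0,0],[0,0,0,0,0,0],[0,0,0,0,0,0]]], hand=0, squeeze=35)

```text
clock: 5.7
eef_pos: [0.5144, -0.1521, 0.0456]
orientation: [[0.001, -0.595, 0.804], [-0.003, 0.804, 0.595], [-1.0, -0.003, -0.001]]
wrist_force: [0.6, 0.0, -0.2]
grip_width: 0.0118
```

>>> drive_tool(steps=[[[0,0,25,0,0,0],[0,0,60,0,0,0.05],[0,0,100,0,0,0.15],[5,20,144,0,0,0.28],[12,45,144,0,0,0.4],[20,75,144,0,0,0.52],[28,105,144,0,0,0.64],[36,135,144,0,0,0.76],[44,165,144,0,0,0.88],[52,195,144,0,0,1.0],[60,225,144,0,0,1.1],[68,250,144,0,0,1.2],[74,272,144,0,0,1.236],[74,272,144,0,0,1.236],[74,272,144,0,0,1.236],[74,272,144,0,0,1.236]]])

```text
clock: 7.3
eef_pos: [0.5879, 0.119, 0.1892]
orientation: [[0.002, -0.955, -0.297], [-0.001, -0.297, 0.955], [-1.0, -0.002, -0.001]]
wrist_force: [0.3, -0.9, -2.2]
grip_width: 0.0119
```

```bash
python3 look.py wrist w4; python3 look.py top t4;python3 look.py side s4; python3 - <<'E'
from h import *
t=pickle.load(open("pics/t4.pkl","rb"));s=pickle.load(open("pics/s4.pkl","rb"))
crop(t,"pics/t4c.png",140,160,100,80,6);crop(s,"pics/s4c.png",180,80,100,100,6)
E
```

```text
7.35 [0.588  0.1189 0.1893] [ 9.100e+00  1.010e+01  1.058e+02 -1.000e-01  6.400e+01 -9.810e+01] 0.011877359314006389 [ 0.62  0.23 -1.06] yaw 107.24
[[ 2.100e-03 -9.551e-01 -2.964e-01]
 [-6.000e-04 -2.964e-01  9.551e-01]
 [-1.000e+00 -1.800e-03 -1.200e-03]]
7.4 [0.5881 0.1188 0.1895] [ 9.100e+00  1.010e+01  1.057e+02 -1.000e-01  6.400e+01 -9.810e+01] 0.011553445878740241 [-0.3   0.69 -1.15] yaw 107.23
[[ 2.400e-03 -9.551e-01 -2.962e-01]
 [-4.000e-04 -2.962e-01  9.551e-01]
 [-1.000e+00 -2.100e-03 -1.100e-03]]
7.45 [0.5882 0.1188 0.1896] [  9.1  10.1 105.7  -0.   64.  -98.1] 0.012134056096584462 [ 0.23 -0.72 -1.47] yaw 107.22
[[ 2.500e-03 -9.552e-01 -2.961e-01]
 [-4.000e-04 -2.961e-01  9.552e-01]
 [-1.000e+00 -2.300e-03 -1.100e-03]]
```

View pics/w4.png

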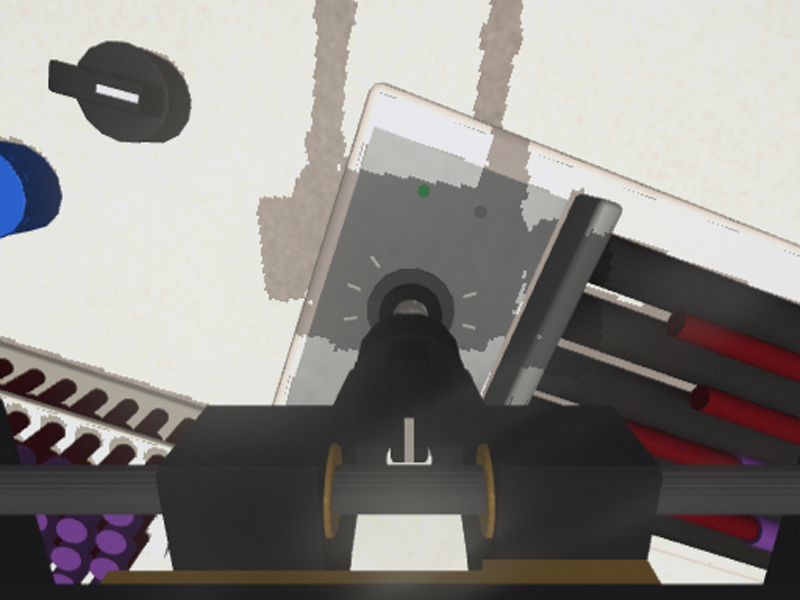

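View pics/s4c.png

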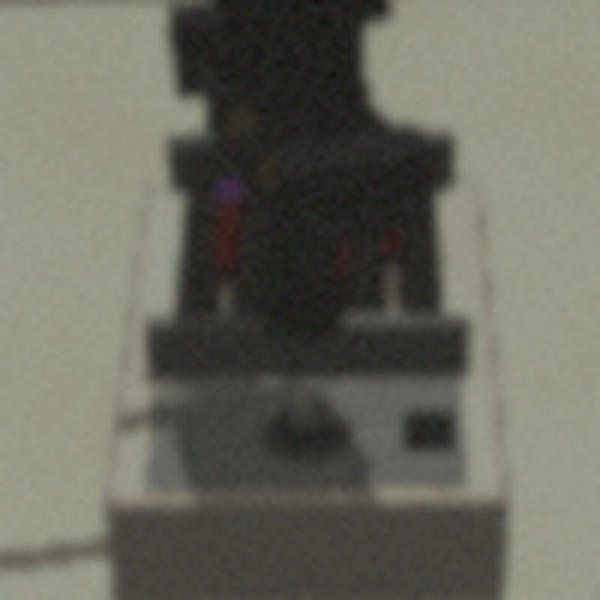

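```bash
python3 - <<'E'
from h import *
w=pickle.load(open("pics/w4.pkl","rb"))
w["image"]=np.clip(w["image"].astype(float)*1.8,0,255).astype(np.uint8)
crop(w,"pics/w4c.png",215,160,95,75,8)
E
```

```text
(no output)
```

View pics/w4c.png

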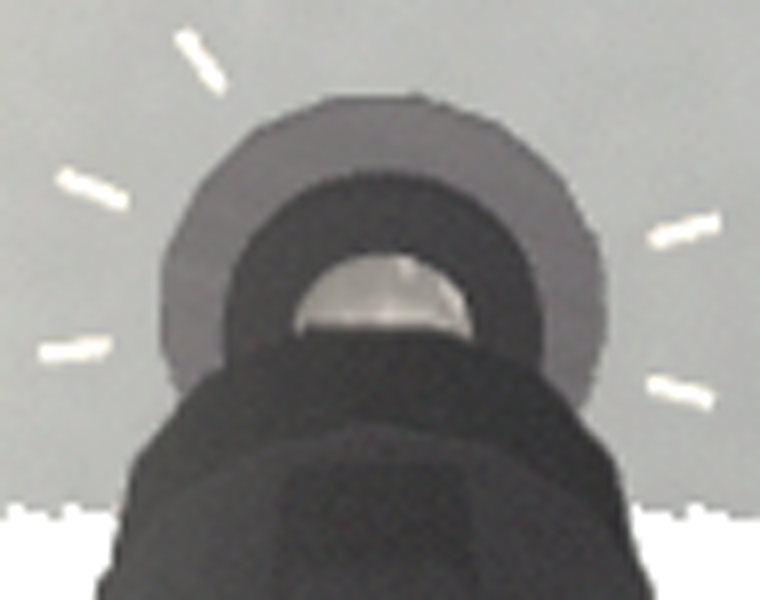

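```bash
python3 - <<'E'
from h import *
from workcell import manip
w=pickle.load(open("pics/w4.pkl","rb"));o=manip.get_obs()
R=o["orientation"];p=o["eef_pos"];zu=p[2]-.0456
for n,u,v,z in [("collar far",385,170,.085),("collar L",224,325,.085),("collar R",543,325,.085),("spL",295,325,.097),("spR",473,325,.097),("sp far",385,253,.097),("ring L",162,305,.080),("ring R",606,305,.08),
 ("base far top",372,425,zu+.022),("base far bot",375,325,zu),("barL",275,520,zu+.022),("barR",478,520,zu+.022)]:
    q=atz(w,215+u/8-.44,160+v/8-.44,z);print(n,q.round(4),(R.T@(q-p)*1000).round(1)[1:])
for n,u,v,z in [("line0",409,418,zu+.04)]:
    q=atz(w,u*.64-.18,v*.64-.18,z);print(n,q.round(4),(R.T@(q-p)*1000).round(1)[1:])
E
```

```text
collar far [0.5729 0.1138 0.085 ] [16.4 -0.1]
collar L [0.5926 0.1034 0.085 ] [  0.6 -15.9]
collar R [0.5833 0.1334 0.085 ] [ 0.6 15.5]
spL [0.5866 0.1093 0.097 ] [ 4.6 -8.5]
spR [0.5816 0.1251 0.097 ] [4.6 8.1]
sp far [0.5774 0.1152 0.097 ] [11.6 -0.2]
ring L [0.5942 0.097  0.08  ] [  1.  -22.5]
ring R [0.5809 0.1396 0.08  ] [ 1.  22.1]
base far top [0.5686 0.1114 0.166 ] [21.  -1.3]
base far bot [0.5692 0.1117 0.144 ] [20.4 -1.1]
barL [0.5768 0.1073 0.166 ] [14.3 -7.6]
barR [0.5729 0.1199 0.166 ] [14.4  5.6]
line0 [0.5886 0.1179 0.184 ] [-0.1 -1. ]
```

>>> drive_tool(steps=[[[0.3,0.7,-15,0,0,0],[0.3,0.7,-30,0,0,0],[0.3,0.7,-38,0,0,0],[0.3,0.7,-41,0,0,0],[0.3,0.7,-44,0,0,0],[0.3,0.7,-46,0,0,0],[0.3,0.7,-46,0,0,0]]])

```text
clock: 8.15
eef_pos: [0.5887, 0.1196, 0.144]
orientation: [[0.003, -0.955, -0.296], [-0.0, -0.296, 0.955], [-1.0, -0.003, -0.001]]
wrist_force: [-0.1, 0.1, -0.2]
grip_width: 0.0117
```

>>> drive_tool(steps=[[[0,0,-1.5,0,0,0],[0,0,-3,0,0,0],[0,0,-4.5,0,0,0],[0,0,-6,0,0,0],[0,0,-6,0,0,0]]])

```text
clock: 8.65
eef_pos: [0.589, 0.1198, 0.1378]
orientation: [[0.004, -0.955, -0.296], [-0.0, -0.296, 0.955], [-1.0, -0.004, -0.001]]
wrist_force: [0.9, 0.5, -2.2]
grip_width: 0.0117
```

>>> drive_tool(steps=[[[0,0,-2,0,0,0],[0,0,-4,0,0,0],[0,0,-6,0,0,0],[0,0,-8,0,0,0],[0,0,-8,0,0,0]]])

```text
clock: 9.15
eef_pos: [0.5892, 0.1198, 0.1301]
orientation: [[0.004, -0.955, -0.296], [-0.0, -0.296, 0.955], [-1.0, -0.004, -0.001]]
wrist_force: [-0.1, -0.3, 3.6]
grip_width: 0.0116
```

>>> drive_tool(steps=[[[0,0,-1.5,0,0,0],[0,0,-3,0,0,0],[0,0,-4.5,0,0,0],[0,0,-5.5,0,0,0],[0,0,-6.5,0,0,0],[0,0,-6.5,0,0,0]]])

```text
clock: 9.75
eef_pos: [0.5893, 0.1198, 0.1249]
orientation: [[0.004, -0.955, -0.296], [0.0, -0.296, 0.955], [-1.0, -0.004, -0.001]]
wrist_force: [-5.0, 0.1, 9.5]
grip_width: 0.0119
```

```bash
python3 look.py wrist w5;python3 look.py side s5; python3 - <<'E'
from h import *
s=pickle.load(open("pics/s5.pkl","rb"))
crop(s,"pics/s5c.png",180,80,100,100,6)
E
```

```text
9.8 [0.5893 0.1198 0.1249] [  9.1  13.9 108.6  -0.   57.2 -98.1] 0.011732145538810742 [-3.79 -1.45  9.03] yaw 107.23
[[ 0.0044 -0.9551 -0.2962]
 [-0.     -0.2962  0.9551]
 [-1.     -0.0042 -0.0013]]
9.85 [0.5893 0.1198 0.125 ] [  9.1  13.9 108.6  -0.   57.2 -98.1] 0.011706065898542886 [-3.53 -1.44  8.99] yaw 107.23
[[ 0.0045 -0.9551 -0.2962]
 [ 0.     -0.2962  0.9551]
 [-1.     -0.0043 -0.0013]]
```

View pics/w5.png

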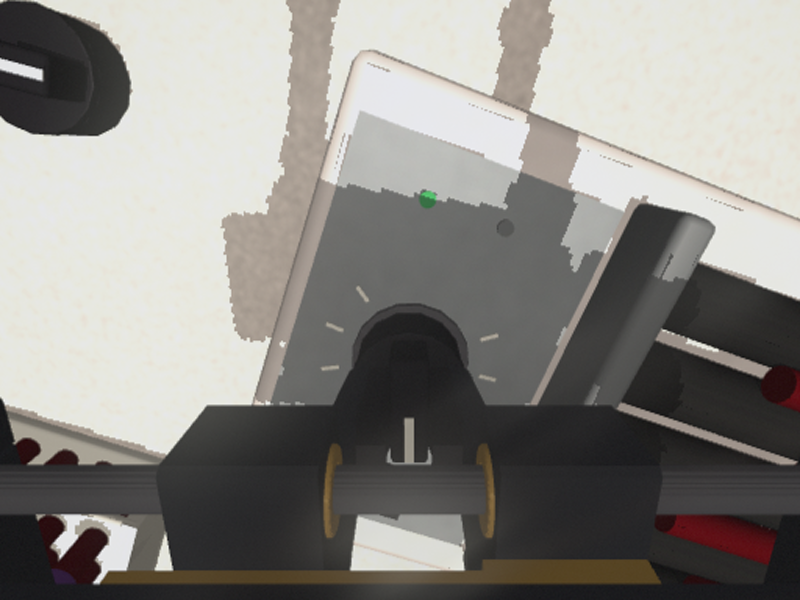

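View pics/s5c.png

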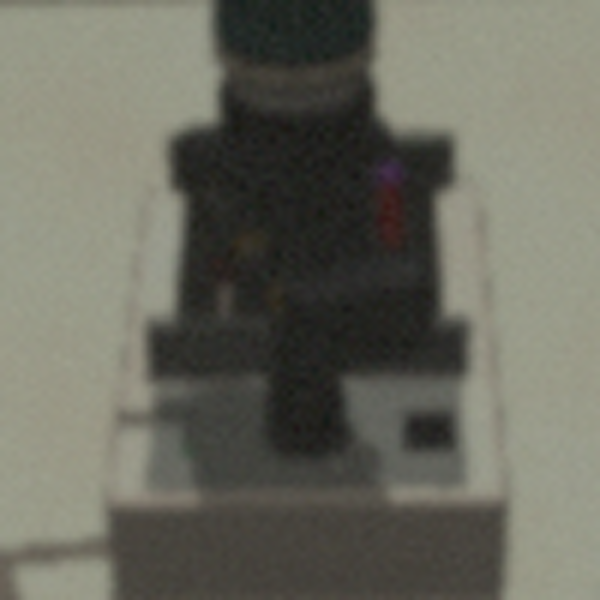

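>>> drive_tool(steps=[[[-0.4,0,-1,0,0,0],[-0.6,0,-2,0,0,0],[-0.6,0,-2.5,0,0,0],[-0.6,0,-2.5,0,0,0],[-0.6,0,-2.5,0,0,0],[-0.6,0,-2.5,0,0,0]]])

```text
clock: 10.45
eef_pos: [0.5893, 0.1198, 0.1245]
orientation: [[0.006, -0.955, -0.296], [0.0, -0.296, 0.955], [-1.0, -0.006, -0.002]]
wrist_force: [-3.0, -1.8, 12.6]
grip_width: 0.0121
```

```bash
python3 look.py wrist w6
```

```text
10.5 [0.5893 0.1198 0.1245] [ 9.100e+00  1.390e+01  1.087e+02 -1.000e-01  5.710e+01 -9.810e+01] 0.01168260180013308 [-4.76 -0.46 11.62] yaw 107.23
[[ 5.800e-03 -9.551e-01 -2.962e-01]
 [ 1.000e-04 -2.962e-01  9.551e-01]
 [-1.000e+00 -5.600e-03 -1.600e-03]]
```

View pics/w6.png

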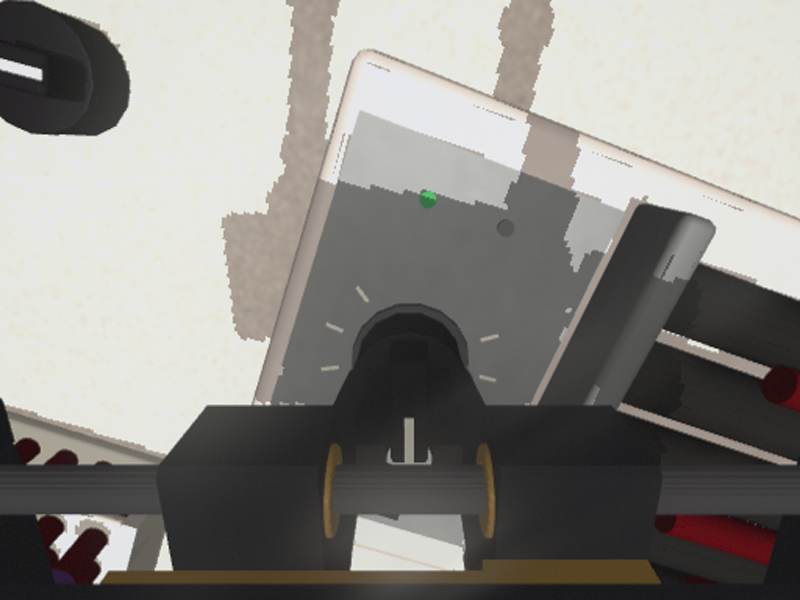

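>>> drive_tool(steps=[[[-0.5,0,-2,0,0,0],[-0.5,0,-4,0,0,0],[-0.5,0,-4,0,0,0],[-0.5,0,-4,0,0,0],[-0.5,0,-4,0,0,0],[-0.5,0,-4,0,0,0],[-0.5,0,-4,0,0,0],[-0.5,0,-4,0,0,0],[-0.5,0,-4,0,0,0],[-0.5,0,-4,0,0,0]]])

```text
clock: 11.5
eef_pos: [0.5894, 0.1198, 0.1244]
orientation: [[0.007, -0.955, -0.296], [0.0, -0.296, 0.955], [-1.0, -0.007, -0.002]]
wrist_force: [-8.2, -1.4, 20.0]
grip_width: 0.0119
```

```bash
for i in 1 2 3; do python3 look.py side s7$i; done
```

```text
11.55 [0.5894 0.1198 0.1244] [ 9.100e+00  1.380e+01  1.088e+02 -1.000e-01  5.700e+01 -9.810e+01] 0.01203635909022864 [-8.68 -1.88 21.02] yaw 107.24
[[ 7.400e-03 -9.551e-01 -2.963e-01]
 [ 1.000e-04 -2.963e-01  9.551e-01]
 [-1.000e+00 -7.100e-03 -2.100e-03]]
11.6 [0.5894 0.1198 0.1244] [ 9.100e+00  1.380e+01  1.088e+02 -1.000e-01  5.700e+01 -9.810e+01] 0.01161456666155996 [-8.64 -1.76 21.24] yaw 107.24
[[ 7.400e-03 -9.551e-01 -2.963e-01]
 [ 1.000e-04 -2.963e-01  9.551e-01]
 [-1.000e+00 -7.100e-03 -2.100e-03]]
11.65 [0.5894 0.1198 0.1244] [ 9.100e+00  1.380e+01  1.088e+02 -1.000e-01  5.700e+01 -9.810e+01] 0.01145122600244904 [-9.15 -1.63 20.97] yaw 107.24
[[ 7.300e-03 -9.551e-01 -2.963e-01]
 [ 1.000e-04 -2.963e-01  9.551e-01]
 [-1.000e+00 -7.000e-03 -2.000e-03]]
```

```bash
python3 -c "
from workcell import manip
print(manip.job_done());o=manip.get_obs();print(o['clock'],o['eef_pos'],o['wrist_force'],o['grip_width'])"
```

```text
the job is handed in; nothing more can be done
None
the job is handed in; nothing more can be done
```

I picked up the smaller black knob, turned it about 71° to match the spindle's flat, pushed it home and pressed it down. I handed the job in at about 11.7 s with the gripper still holding the knob at a 35 N grip. No verdict was reported.

**Fit:** the knob went over the spindle tip with no jamming force and met the seat at the expected height, with the tool at about z 0.130 m.

**Press:** after that the tool went down about 5.7 mm to z 0.1244 m. It then barely moved as the push rose from about 12 N to 21 N, so I take the spindle to be on its stop. The push held steady at about 21 N over the last readings.

**Grip:** the finger opening stayed near 12 mm, the bar's thickness. In the last wrist picture, taken just before the final push, the knob had not slipped.

**Alignment:** the knob's angle was about 17.2°. I measured the spindle at 16.8° from its flat and 17.9° from the collar line. The tool was tilted about 0.4°.

**Imperfect or unsure checks:**
- A sideways force of about 9 N in x remained at the end. The 0.5 mm corrections I tried did not remove it.
- I never saw the press depth or the seating gap directly. Both come from tool height and force.
- A rough early side-view reading of the spindle's position was about 2 cm off from the top view. I relied on the wrist-camera measurements instead.

The tube rack, bucket and bottle were not approached closely.

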